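# Slide the square spacer along the rail into the corner pocket

### The arm

A 6-joint arm with a two-finger parallel gripper is mounted at the origin on a cart in front of the work surface, level with it; the furniture and walls round the work are solid. World frame = base frame: x ahead of the robot, y to its left, z up, the work surface at z = 0. Lengths are in m, angles in rad, forces in N, time in s.
With the tool pointing down it reaches from about 0.3 to 0.875 m from the base axis. Payload 6.4 kg.
Tool frame: the origin (TCP) lies at the very end of the fingers, on their centre line; the grasp point (between the pads) lies 19 mm behind it; z points along the fingers, y is the line along which they close (so a half turn about z gives the same grasp; the last joint's range is limited). The gripper opens to 85 mm and grips with 20 to 120 N. Pads are 22 mm wide; open, the fingers measure 114 mm over their backs; the gripper's body (76 mm by 85 mm) begins 54 mm behind the grasp point. The pads swing forward as they close: fully open they stand 13 mm farther back than shut.
Start: joints at [-1.413, 0.181, 1.607, -0, 1.354, -0.206], TCP at [0.205, -0.537, 0.231] pointing down, gripper open.
Joint ranges: [-2.99, 2.99], [-0.89, 2.07], [0.3, 2.58], [-1.14, 4.28], [0, 2.63], [-3.12, 3.12]. Speed limits (rad/s): [2.57, 2.57, 3.01, 3.14, 3.14, 3.14].

### API

Orientations are given as a unit quaternion [x, y, z, w].
In Python, from bench import ctrl gives the robot as it stands. The module is installed in compiled form; this text tells all that it offers.
- The arm moves only by the tool apply_moves, never from a script. Its argument "targets" is a list of rows, each a list of 4 numbers: the shift along the tool's x, y, z in mm, then the turn about the tool's z in degrees. In form: [[x, y, z, roll], ...]. A call has 1 to 20 rows; each row shifts and turns the commanded pose from where the row before left it, along the tool's axes as they then stand; what a row does not reach is not made up. A row lasts 1/8 s, in which the tool goes at most 62.5 mm and 10.7 degrees, less where a joint would pass 70% of its speed; a pose out of reach is approached as far as the arm can. A call is refused whole if a number of a shift passes 62.5 or a number of a turn 10.7, either way. A call with a gripper value outside its range is refused whole. "claw" is the finger opening in mm, from 0 to 85.4, set as the call begins (left out, the last holds). The fingers move at their own pace and stop on an object; "squeeze" is the grip in N (left out, the last holds). Time passes only in rows, so rows that do not move let the fingers close. It gives the time, the measured TCP pose, the force, the opening and the grip force at its end, in the units of the state.
- ctrl.get_state(): the state, without advancing time (a new reading comes with each control period).
- ctrl.grab_frame(name): name is "side" or "top" or "wrist"; returns a dict with "image" (480x640x3 uint8, red, green, blue), "z_map" (480x640 float32, m along the optical axis (not along the pixel's ray), 0 where there is no reading), "fx", "fy", "cx", "cy" (pixels), "k1" (the pictures are not rectified: a ray, as slopes to the right and down, at radius r is drawn at 1 + k1 r^2 times it, then the intrinsics apply), "cam_to_world" (4x4, takes a point from camera to world coordinates). Camera axes: x right, y down, z forward; pixel columns grow to the right and rows downward; lengths in m; the calibration is good to about 2 mm. A picture is of the moment at which its call begins.
- ctrl.close_job(): hands the job in; it is judged then, once.
The state is a dict: "time_s": time; "joint_pos": joint angles; "joint_velocities": joint speeds; "joint_torque": joint torques, N m; "tool_pos": TCP position; "orientation": TCP orientation; "force": force on the tool from outside, world axes, zero at the start; "wrist_torque": the same for the moment, N m; "width": opening from 0.0 (shut) to 1.0 (fully open); "grip_force": force on a finger pad.
Only numpy, scipy, OpenCV 4.12 (cv2) and the standard library are available. Lean on these libraries where they do the work, as an engineer would, in place of code of your own. Each camera call takes 0.05 s, during which the arm holds its last target. There are 200 camera calls.

### The job

On the metal locating plate, push the square spacer with the fingertips across until it lies flush against the long rail, then keep it against the rail and slide it along into the corner pocket at the rail's end, fully home against the end stop. Only push or drag it, never lift or tip it, and leave the round spacer, the rubber stopper and the petri dish where they are.

Things in the scene. Friction and masses are not known exactly. Their poses are not given: they have to be found in the camera images.
- locating_plate: Grey-painted metal plate screwed to the bench (fixed), 170 (x) x 320 (y) x 12 mm thick, origin at the centre of its underside, turned up to 0.3 rad. A steel rail, end stop and lip stand 12 mm above its top (to z = 24 mm). The rail runs along the whole far (+x) side, inner face at x = +65 mm; its -y end is open, as is the plate's near (-x) edge.
- pocket (a point): Middle of the pocket's floor (plate's frame x 45, y 120, z 12 mm): the square spacer's origin lies here when home. Bounded by the rail, the end stop (inner face 20 mm off, at y = +140 mm) and the lip. Axes as the plate's: +x to the rail, +y to the stop.
- lip_mouth (a point): Rail-side tip of the short lip parallel to the rail (plate's frame x 22, y 114, z 24 mm): inner face at x = +22 mm up to the stop, so the pocket is 43 mm wide. Before it the mouth flares away from the rail from about y = 105 mm. The spacer's trailing side stays outside, at y = 100 mm.
- square_spacer: The square brass spacer, 40 x 40 x 16 mm, about 0.2 kg, a small dark hole in the middle of its top, loose, lying flat on the plate (top face 28 mm above the bench) away from the rail, turned up to 0.4 rad to it. Origin at the centre of its underside; z up, x and y square to its sides.
- round_spacer: Round brass spacer, 40 mm in diameter, 16 mm high, about 0.16 kg, loose, lying flat on the plate beside the square one (they may have changed places). Origin at the centre of its underside. To be left alone.
- stopper: Dark rubber stopper, 27 mm in diameter, 22 mm high, loose, standing on the plate on the near side of the pocket end. Origin at the centre of its underside. To be left alone.
- petri: Clear petri dish with lid, 63 mm in diameter, 14 mm high, loose on the bench beyond the open (-y) end of the plate. Origin at the centre of its underside. To be left alone.

How it is judged:
On the way, in this order (a step that is already met when the one before it is completed fails the run):
1. the square spacer lies flush against the rail, still short of the pocket (x of square_spacer in the frame of locating_plate between 0.042 and 0.048 m and (angle between the x axis of square_spacer and the x axis of locating_plate, either way round below 0.07 rad or angle between the x axis of square_spacer and the y axis of locating_plate, either way round below 0.07 rad) and z of square_spacer in the frame of locating_plate below 0.0145 m and angle between square_spacer's own z axis and vertical below 0.08 rad and y of square_spacer in the frame of locating_plate below 0.04 m), for 0.2 s.
2. the square spacer is in the corner pocket, against rail and end stop (x of square_spacer in the frame of locating_plate between 0.042 and 0.048 m and (angle between the x axis of square_spacer and the x axis of locating_plate, either way round below 0.07 rad or angle between the x axis of square_spacer and the y axis of locating_plate, either way round below 0.07 rad) and z of square_spacer in the frame of locating_plate below 0.0145 m and angle between square_spacer's own z axis and vertical below 0.08 rad and y of square_spacer in the frame of locating_plate between 0.117 and 0.123 m), for 0.2 s.
At the end, for the whole second after the job is handed in: The square spacer lies flat and at rest in the corner pocket, within 3 mm of the rail and within 3 mm of the end stop, square to the rail within 0.07 rad (all of step 2 and linear speed of square_spacer below 0.01 m/s and angular speed of square_spacer below 0.1 rad/s); the robot touches nothing.
It fails at once if the square spacer is lifted or carried (more than 6 mm off the plate) or tipped (z of square_spacer in the frame of locating_plate above 0.018 m or angle between square_spacer's own z axis and vertical above 0.25 rad).
It fails at once if the square spacer leaves the rail by more than 7 mm on its way along to the pocket (y of square_spacer in the frame of locating_plate above 0.045 m and x of square_spacer in the frame of locating_plate below 0.038 m).
It fails at once if the square spacer is pushed off the plate (z of square_spacer in the frame of locating_plate below 0.006 m).
It fails at once if the round spacer, the rubber stopper or the petri dish is moved by more than 10 mm (distance of any of round_spacer, stopper, petri from where it was at the start of the episode above 0.01 m).
It also fails if it takes over 64 s, if anything falls off the work surface, if the arm or the gripper's body presses on something with over 40 N, if the wrist force passes 120 N, or if a joint passes its speed limit or range.

## Working session

There is one attempt and no reset: what is moved stays moved. The work goes in short steps, Python scripts to look and compute and a tool call to move; the robot and the scene stay as the last step left them, time stands still between calls to the robot, and variables do not carry over. Pictures are saved under pics/ and viewed, at most 12 in all, crops included, and the job is handed in when it is done.

Besides the shell and the picture viewer there is one more tool, called after "Call:" by a JSON object that holds its "api" and its "payload", one argument or row to a line. apply_moves: Moves the arm, as the interface text tells. Its arguments: {"type":"object","properties":{"targets":{"type":"array"},"claw":{"type":"number"},"squeeze":{"type":"number"}},"required":["targets"]}

```bash
mkdir -p pics; cat > h.py <<'E'
import numpy as np, cv2
from bench import ctrl
from scipy.spatial.transform import Rotation as R
def grab(n,save=None):
    f=ctrl.grab_frame(n)
    if save: cv2.imwrite('pics/'+save,f['image'][:,:,::-1])
    return f
def K(f): return np.array([[f['fx'],0,f['cx']],[0,f['fy'],f['cy']],[0,0,1.]]),np.array([f['k1'],0,0,0,0.])
def onplane(f,px,z):
    k,d=K(f); p=cv2.undistortPoints(np.array(px,float).reshape(-1,1,2),k,d).reshape(-1,2)
    T=np.array(f['cam_to_world']); r=np.c_[p,np.ones(len(p))]@T[:3,:3].T; o=T[:3,3]
    return o+r*((z-o[2])/r[:,2])[:,None]
def cloud(f):
    v,u=np.mgrid[0:480,0:640]; k,d=K(f)
    p=cv2.undistortPoints(np.c_[u.ravel(),v.ravel()].astype(float).reshape(-1,1,2),k,d).reshape(-1,2)
    z=f['z_map'].ravel(); T=np.array(f['cam_to_world'])
    w=np.c_[p*z[:,None],z]@T[:3,:3].T+T[:3,3]; w[z==0]=np.nan
    return w.reshape(480,640,3)
E
python3 - <<'E'
from h import *
f=grab('top','top1.png'); print(f['cam_to_world'],f['fx'],f['k1'])
s=ctrl.get_state(); print(s['tool_pos'],s['orientation'],s['time_s'],R.from_quat(s['orientation']).as_matrix().round(3))
E
```

```text
[[ 0.02758482 -0.9920666   0.12264962  0.40164568]
 [-0.99947687 -0.02944483 -0.01337833 -0.06888775]
 [ 0.01688359 -0.12221642 -0.99235986  0.99740213]
 [ 0.          0.          0.          1.        ]] 554.9780503030975 -0.022610006204517932
[ 0.20451883 -0.53679948  0.23039137] [ 9.83502011e-01  1.80895037e-01  3.21761836e-05 -8.82978399e-04] 0.05 [[ 0.935  0.356 -0.   ]
 [ 0.356 -0.935  0.002]
 [ 0.    -0.002 -1.   ]]
```

View pics/top1.png

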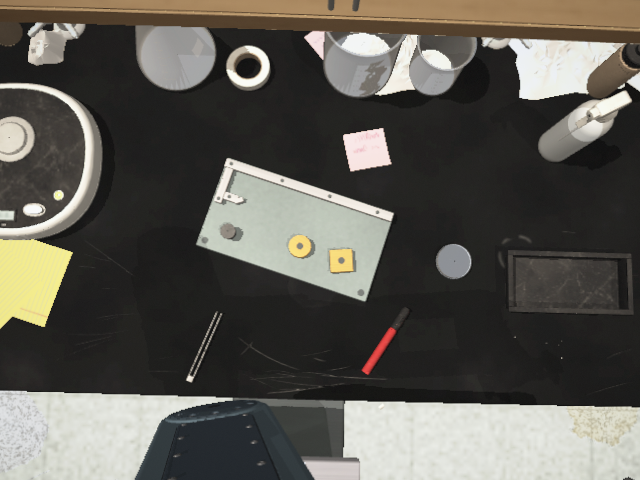

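The top view shows the rail from (230,160) to (393,213), the pocket at about (232,180), the square spacer at (341,261), the round one at (300,246), the stopper at (228,231) and the petri dish at (454,261). Next I'll measure them accurately.

```bash
python3 - <<'E'
from h import *
f=grab('top'); im=f['image']; hsv=cv2.cvtColor(im,cv2.COLOR_RGB2HSV)
c=im[140:320,180:410][:,:,::-1]; cv2.imwrite('pics/crop1.png',cv2.resize(c,None,fx=3.3,fy=3.3,interpolation=cv2.INTER_CUBIC))
roi=np.zeros((480,640),bool); roi[145:310,185:405]=1
yel=(roi&(hsv[...,0]>15)&(hsv[...,0]<32)&(hsv[...,1]>110)&(hsv[...,2]>90)).astype(np.uint8)
for cn in cv2.findContours(yel,cv2.RETR_EXTERNAL,cv2.CHAIN_APPROX_NONE)[0]:
    if cv2.contourArea(cn)<150: continue
    w=onplane(f,cn.reshape(-1,2),.028)[:,:2]*1000
    print('brass',cv2.minAreaRect(w.astype(np.float32)))
pl=(roi&(im.sum(2)>200)).astype(np.uint8)
cn=max(cv2.findContours(pl,cv2.RETR_EXTERNAL,cv2.CHAIN_APPROX_NONE)[0],key=cv2.contourArea)
for z in(.012,.024): print('plate',z,cv2.minAreaRect((onplane(f,cn.reshape(-1,2),z)[:,:2]*1000).astype(np.float32)))
rail=(roi&(im.min(2)>190)).astype(np.uint8)
for cn in cv2.findContours(rail,cv2.RETR_EXTERNAL,cv2.CHAIN_APPROX_NONE)[0]:
    if cv2.contourArea(cn)>100: r=cv2.minAreaRect((onplane(f,cn.reshape(-1,2),.024)[:,:2]*1000).astype(np.float32)); print('rail',r,cv2.boxPoints(r))
W=cloud(f)
for n,p in dict(sq=(333,261),rd=(300,238),st=(228,231),pet=(454,261),plate=(260,220),rail=(345,203)).items(): print(n,W[p[1],p[0]].round(4))
E
```

```text
brass ((496.3321533203125, -115.98529052734375), (39.36671829223633, 39.74988555908203), 5.228759765625)
brass ((519.714599609375, -42.647911071777344), (38.98832702636719, 36.9365234375), 1.7306872606277466)
plate 0.012 ((553.2762451171875, -32.828826904296875), (321.59771728515625, 170.5122528076172), 72.98172760009766)
plate 0.024 ((551.4298095703125, -33.267974853515625), (317.6813659667969, 168.435791015625), 72.98172760009766)
rail ((458.99041748046875, -137.73095703125), (57.747100830078125, 45.580406188964844), 73.2009506225586) [[ 428.82788 -158.78558]
 [ 472.46313 -171.95905]
 [ 489.15295 -116.67633]
 [ 445.5177  -103.50287]]
rail ((527.7196044921875, 48.82207107543945), (167.4818878173828, 69.1058349609375), 72.87718963623047) [[470.04312  -21.034035]
 [536.0859   -41.380234]
 [585.3961   118.67818 ]
 [519.35333  139.02438 ]]
rail ((592.2280883789062, -45.47267150878906), (313.0950622558594, 79.8410873413086), 73.21197509765625) [[ 508.7931   -183.81781 ]
 [ 585.2313   -206.87845 ]
 [ 675.6631     92.87247 ]
 [ 599.22485   115.933105]]
rail ((690.8770751953125, -159.7761993408203), (48.169986724853516, 74.84239959716797), 12.091322898864746) [[ 659.4878  -128.23029]
 [ 675.16504 -201.41231]
 [ 722.26636 -191.32211]
 [ 706.5891  -118.14009]]
sq [ 0.4946 -0.1021  0.0311]
rd [ 0.5341 -0.043   0.0261]
st [0.5421 0.0836 0.0312]
pet [ 0.5042 -0.3234 -0.0022]
plate [0.5668 0.0304 0.0103]
rail [ 0.601  -0.1215  0.0187]
```

View pics/crop1.png

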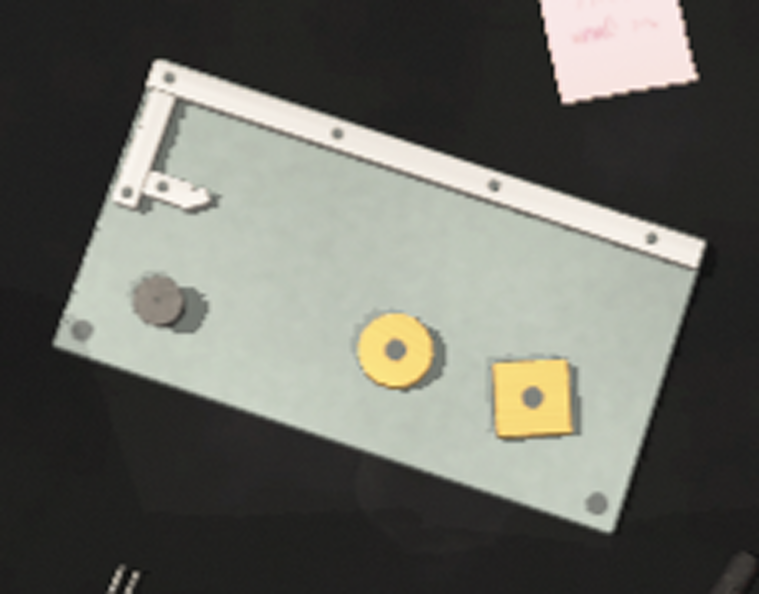

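Plate centre is about (552.5, -33) with yaw -17.0°. In the plate frame the square spacer sits at (-29, -96), turned 22°, and the round one at (-29, -19). The dimensions measured match those given. First I'll shut the fingers, move over the near side of the plate and align the tool's x axis with the plate's.

Call:
{"api": "apply_moves", "payload": {
  "targets": [
    [38,-32.5,0,0],
    [38,-32.5,0,0],
    [38,-32.5,0,0],
    [38,-32.5,0,0],
    [38,-32.5,0,0],
    [38,-32.5,0,0],
    [38,-32.5,0,0],
    [38,-32.5,0,0],
    [38,-32.5,0,0],
    [38,-32.5,0,0],
    [0,0,25,9.45],
    [0,0,25,9.45],
    [0,0,25,9.45],
    [0,0,25,9.45],
    [0,0,0,0],
    [0,0,0,0],
    [0,0,0,0],
    [0,0,0,0]
  ],
  "claw": 0
}}

```text
time_s: 2.35
tool_pos: [0.4447, -0.0987, 0.1322]
orientation: [0.989, -0.147, 0.001, 0.0]
force: [-0.7, 0.1, 0.3]
width: -0.001
grip_force: 0.0
```

```bash
cat >> h.py <<'E'
C=np.array([552.5,-33.]); A=np.radians(-17.0); Q=np.array([[np.cos(A),np.sin(A)],[-np.sin(A),np.cos(A)]])
def P(w): return (np.atleast_2d(w)[:,:2]*1000-C)@Q.T
def tcp():
    s=ctrl.get_state(); m=R.from_quat(s['orientation']).as_matrix()
    print('t',s['time_s'],'tcp plate',P(s['tool_pos']).round(1),'z',round(s['tool_pos'][2]*1000,1),'toolx-plate deg',np.degrees(np.arctan2(m[1,0],m[0,0])-A).round(2),'tilt',m[2].round(3),'F',np.round(s['force'],1),'w',s['width'])
E
python3 - <<'E'
from h import *
tcp()
f=grab('wrist','w1.png'); im=f['image']; hsv=cv2.cvtColor(im,cv2.COLOR_RGB2HSV)
yel=((hsv[...,0]>15)&(hsv[...,0]<32)&(hsv[...,1]>110)&(hsv[...,2]>90)).astype(np.uint8)
for cn in cv2.findContours(yel,cv2.RETR_EXTERNAL,cv2.CHAIN_APPROX_NONE)[0]:
    if cv2.contourArea(cn)>400: print(cv2.minAreaRect(P(onplane(f,cn.reshape(-1,2),.028)).astype(np.float32)))
E
```

```text
t 2.35 tcp plate [[-83.9 -94.4]] z 132.2 toolx-plate deg 0.1 tilt [ 0.002  0.    -1.   ] F [-0.7  0.1  0.3] w -0.0009515740621120844
((-27.43740463256836, -18.816055297851562), (39.208438873291016, 40.540550231933594), 67.40699768066406)
((-28.641313552856445, -95.64547729492188), (39.68952941894531, 39.546268463134766), 21.88320541381836)
```

View pics/w1.png

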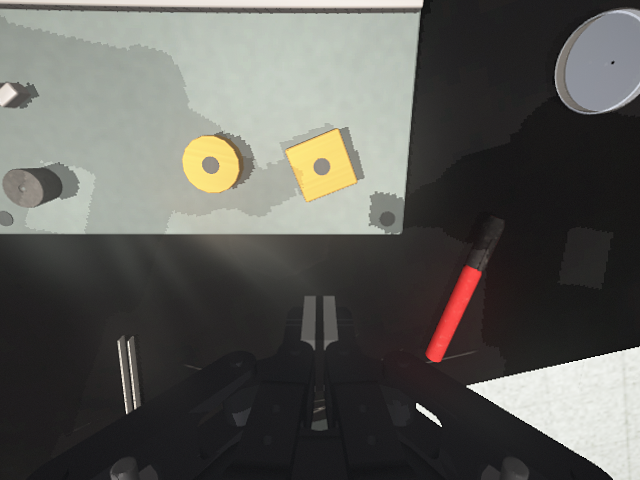

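The wrist view agrees: the square is at (321,165), the round at (211,165), and the rail is parallel to the image rows. Now I'll lower the fingers to mid-height of the spacer.

Call:
{"api": "apply_moves", "payload": {
  "targets": [
    [0,0,20,0],
    [0,0,20,0],
    [0,0,20,0],
    [0,0,20,0],
    [0,0,20,0],
    [0,0,10,0],
    [0,0,4.5,0],
    [0,0,0,0],
    [0,0,0,0]
  ]
}}

```text
time_s: 3.52
tool_pos: [0.4447, -0.0987, 0.0174]
orientation: [0.989, -0.147, 0.001, 0.0]
force: [0.0, 0.1, -0.1]
width: -0.002
grip_force: 0.0
```

```bash
python3 -c "
from h import *
tcp()"
```

```text
t 3.525 tcp plate [[-83.9 -94.4]] z 17.4 toolx-plate deg 0.05 tilt [ 0.001  0.    -1.   ] F [ 0.   0.1 -0.1] w -0.001501050718253631
```

Call:
{"api": "apply_moves", "payload": {
  "targets": [
    [5,0,0,0],
    [5,0,0,0],
    [4,0,0,0],
    [4,0,0,0],
    [4,0,0,0],
    [4,0,0,0],
    [4,0,0,0],
    [4,0,0,0],
    [4,0,0,0],
    [4,0,0,0],
    [4,0,0,0],
    [4,0,0,0],
    [4,0,0,0],
    [4,0,0,0],
    [4,0,0,0],
    [4,0,0,0],
    [4,0,0,0],
    [0,0,0,0]
  ]
}}

```text
time_s: 5.78
tool_pos: [0.5117, -0.1192, 0.017]
orientation: [0.989, -0.147, 0.001, 0.0]
force: [-0.1, -0.3, -0.1]
width: 0.004
grip_force: 0.0
```

```bash
cat >> h.py <<'E'
def brass(f):
    im=f['image']; hsv=cv2.cvtColor(im,cv2.COLOR_RGB2HSV)
    yel=((hsv[...,0]>15)&(hsv[...,0]<32)&(hsv[...,1]>110)&(hsv[...,2]>90)).astype(np.uint8)
    for cn in cv2.findContours(yel,cv2.RETR_EXTERNAL,cv2.CHAIN_APPROX_NONE)[0]:
        if cv2.contourArea(cn)>200:
            p=P(onplane(f,cn.reshape(-1,2),.028)); 
            if abs(p).max()<170: print(cv2.minAreaRect(p.astype(np.float32)),p.min(0),p.max(0))
E
python3 -c "
from h import *
tcp(); brass(grab('wrist','w2.png')); print('top'); brass(grab('top'))"
```

```text
t 5.775 tcp plate [[-13.8 -94.3]] z 17.0 toolx-plate deg 0.04 tilt [ 0.001  0.    -1.   ] F [-0.1 -0.3 -0.1] w 0.003819707383409157
((-26.89990234375, -21.602863311767578), (39.378211975097656, 46.99531555175781), 26.04697036743164) [-47.90039007 -43.26809981] [-1.27391202  1.36117451]
((17.644657135009766, -106.61310577392578), (39.65486526489258, 42.235721588134766), 82.9054946899414) [  -5.49680721 -128.35579772] [ 40.66347809 -85.66109852]
top
```

View pics/w2.png

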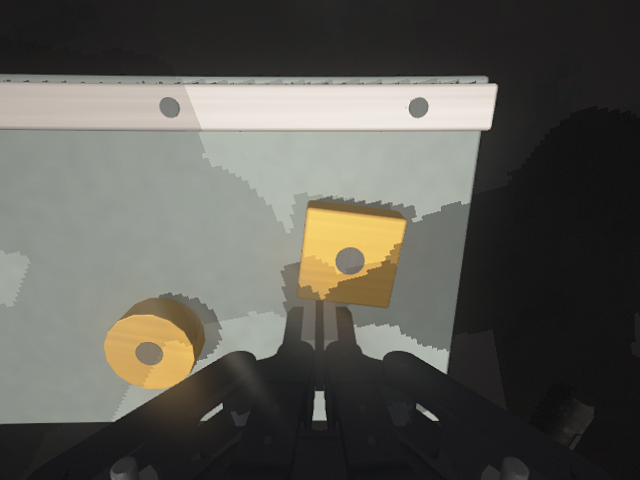

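The wrist view shows the spacer at (352,255), turned about -7° and shifted 12 mm to the right of the fingers (320,305). I'll back off, shift sideways behind its centre and push on.

Call:
{"api": "apply_moves", "payload": {
  "targets": [
    [-6,0,0,0],
    [0,7,0,0],
    [0,7,0,0],
    [3,0,0,0],
    [3,0,0,0],
    [3,0,0,0],
    [3,0,0,0],
    [3,0,0,0],
    [3,0,0,0],
    [3,0,0,0],
    [3,0,0,0],
    [0,0,0,0]
  ]
}}

```text
time_s: 7.38
tool_pos: [0.5248, -0.1377, 0.0169]
orientation: [0.989, -0.147, 0.001, 0.0]
force: [-0.0, 0.0, -0.2]
width: -0.001
grip_force: 0.0
```

```bash
python3 -c "
from h import *
tcp(); brass(grab('wrist','w3.png')); print('top'); brass(grab('top'))"
```

```text
t 7.375 tcp plate [[   4.1 -108.2]] z 16.9 toolx-plate deg 0.04 tilt [ 0.001  0.    -1.   ] F [-0.   0.  -0.2] w -0.0013264392343058705
((-24.826549530029297, -16.920738220214844), (32.71915054321289, 41.66526412963867), 33.988040924072266) [-47.22031365 -42.06052661] [-9.04125995  1.41066003]
((36.165645599365234, -103.40266418457031), (42.20158767700195, 39.48514938354492), 0.7068211436271667) [  15.23591253 -123.23786648] [ 57.43677757 -83.47623563]
top
```

View pics/w3.png

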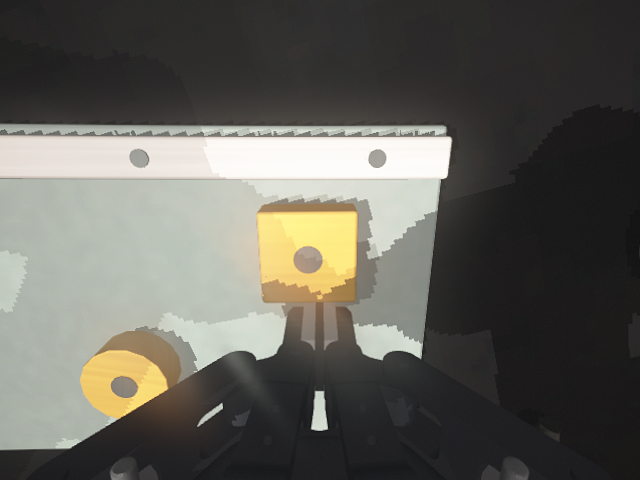

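The spacer is now nearly square, at (308,255), about 10 mm short of the rail. I'll centre the fingers by 4 mm and finish the push.

Call:
{"api": "apply_moves", "payload": {
  "targets": [
    [-3,0,0,0],
    [0,-4,0,0],
    [3,0,0,0],
    [3,0,0,0],
    [3,0,0,0],
    [3,0,0,0],
    [1,0,0,0],
    [1,0,0,0],
    [0,0,0,0],
    [0,0,0,0]
  ]
}}

```text
time_s: 8.72
tool_pos: [0.536, -0.137, 0.0167]
orientation: [0.989, -0.147, 0.0, 0.0]
force: [-1.3, -0.5, -0.5]
width: -0.0
grip_force: 0.3
```

```bash
python3 -c "
from h import *
tcp(); brass(grab('wrist','w4.png'))"
```

```text
t 8.725 tcp plate [[  14.7 -104.2]] z 16.7 toolx-plate deg 0.04 tilt [ 0.  0. -1.] F [-1.3 -0.5 -0.5] w -9.328970656054416e-05
((-20.2951602935791, -12.645576477050781), (22.890687942504883, 40.15138244628906), 33.884857177734375) [-40.12032821 -35.02542026] [-7.45392219  1.32072309]
((46.109092712402344, -103.93547058105469), (41.41069412231445, 39.563453674316406), 0.12587766349315643) [  25.40081762 -123.70604872] [ 66.84199805 -84.12517674]
```

Call:
{"api": "apply_moves", "payload": {
  "targets": [
    [1,0,0,0],
    [1,0,0,0],
    [0,0,0,0],
    [0,0,0,0],
    [0,0,0,0]
  ]
}}

```text
time_s: 9.4
tool_pos: [0.5373, -0.1373, 0.0167]
orientation: [0.989, -0.147, -0.001, -0.0]
force: [-5.1, 0.5, 4.0]
width: -0.001
grip_force: 2.6
```

```bash
python3 -c "
from h import *
tcp(); brass(grab('wrist','w5.png'))"
```

```text
t 9.4 tcp plate [[  15.9 -104.2]] z 16.7 toolx-plate deg 0.05 tilt [-0.001 -0.    -1.   ] F [-5.1  0.5  4. ] w -0.0007580771743146737
((-19.73969841003418, -12.260520935058594), (22.115880966186523, 39.931156158447266), 33.918212890625) [-39.51638085 -34.42489712] [-7.27676265  1.41086174]
((46.829105377197266, -103.89814758300781), (40.221717834472656, 39.57682800292969), 0.1345864087343216) [  26.71761951 -123.67521241] [ 66.97235998 -84.07776178]
```

View pics/w5.png

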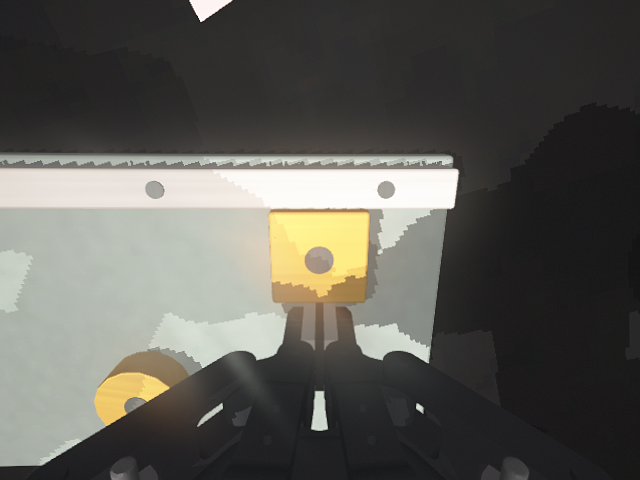

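The spacer is flush, touching the rail all along row 208 with an angle of about 0.1° and a contact force of 5 N. Now I'll take the fingers round to its trailing (-y) side.

Call:
{"api": "apply_moves", "payload": {
  "targets": [
    [-3,0,0,0],
    [-4,0,0,0],
    [0,10,0,0],
    [0,11,0,0],
    [0,11,0,0],
    [0,11,0,0],
    [0,0,0,0],
    [8,0,0,0],
    [8,0,0,0],
    [8,0,0,0],
    [8,0,0,0],
    [0,0,0,0],
    [0,0,0,0]
  ]
}}

```text
time_s: 11.08
tool_pos: [0.5489, -0.1856, 0.0166]
orientation: [0.989, -0.147, -0.0, -0.0]
force: [0.3, 0.8, -0.5]
width: -0.002
grip_force: 0.0
```

```bash
python3 -c "
from h import *
tcp(); brass(grab('wrist','w6.png'))"
```

```text
t 11.075 tcp plate [[  41.2 -147. ]] z 16.6 toolx-plate deg 0.05 tilt [-0.001 -0.    -1.   ] F [ 0.3  0.8 -0.5] w -0.0017169083981250436
((-15.694563865661621, -19.64792823791504), (26.2281494140625, 57.43998718261719), 34.75263977050781) [-42.60561332 -48.52621474] [3.97696492 1.6680743 ]
((47.064002990722656, -104.85688781738281), (41.33450698852539, 41.59147262573242), 0.06017826870083809) [  26.409224   -125.65347198] [ 67.73680282 -84.05487608]
```

View pics/w6.png

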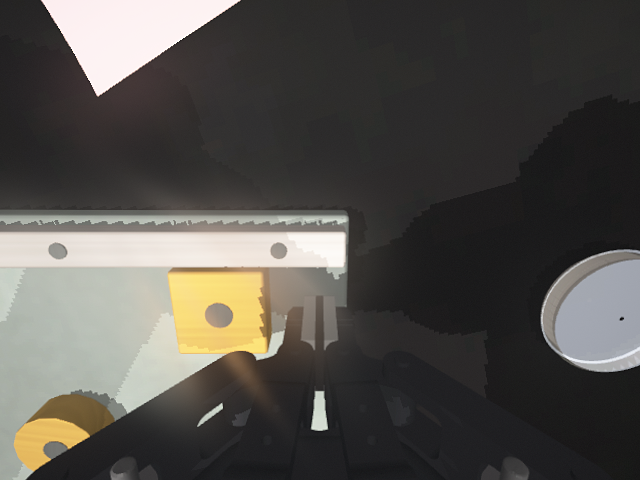

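The spacer stays flush at (220,312), with the fingers behind its trailing side at (320,310). I'll start the slide along the rail with a slight drift towards it.

Call:
{"api": "apply_moves", "payload": {
  "targets": [
    [0,-4,0,0],
    [0,-4,0,0],
    [0,-4,0,0],
    [0.1,-4,0,0],
    [0.1,-4,0,0],
    [0.1,-4,0,0],
    [0.1,-4,0,0],
    [0.1,-4,0,0],
    [0.1,-4,0,0],
    [0.1,-4,0,0],
    [0.1,-4,0,0],
    [0.1,-4,0,0],
    [0,0,0,0]
  ]
}}

```text
time_s: 12.75
tool_pos: [0.5632, -0.14, 0.0166]
orientation: [0.989, -0.147, -0.001, 0.0]
force: [-5.5, -2.6, 2.1]
width: -0.001
grip_force: 2.5
```

```bash
python3 -c "
from h import *
tcp(); brass(grab('wrist','w7.png'))"
```

```text
t 12.75 tcp plate [[ 41.6 -99.2]] z 16.6 toolx-plate deg 0.07 tilt [-0.002  0.001 -1.   ] F [-5.5 -2.6  2.1] w -0.0011526273781685668
((47.148765563964844, -65.66650390625), (39.123291015625, 40.91292190551758), 89.96324157714844) [ 26.68505878 -85.2296603 ] [ 67.60873606 -46.11297775]
```

View pics/w7.png

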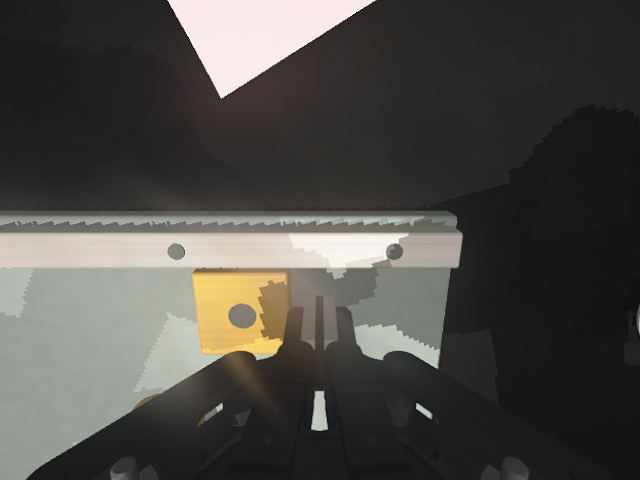

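Flush and sliding well, with the spacer at (242,312), angle about 0° and forces low. I'll continue.

Call:
{"api": "apply_moves", "payload": {
  "targets": [
    [0,-4,0,0],
    [0,-6,0,0],
    [0,-6,0,0],
    [0,-6,0,0],
    [0,-6,0,0],
    [0,-6,0,0],
    [0,-6,0,0],
    [0,-6,0,0],
    [0,-6,0,0],
    [0,-6,0,0],
    [0,-6,0,0],
    [0,-6,0,0],
    [0,-6,0,0],
    [0,-6,0,0],
    [0,-6,0,0],
    [0,-6,0,0],
    [0,-6,0,0],
    [0,-6,0,0],
    [0,-4,0,0],
    [0,0,0,0]
  ]
}}

```text
time_s: 15.3
tool_pos: [0.5952, -0.0347, 0.0166]
orientation: [0.989, -0.147, -0.001, 0.0]
force: [-4.6, -3.8, 3.3]
width: -0.001
grip_force: 2.5
```

```bash
python3 -c "
from h import *
tcp(); brass(grab('wrist','w8.png'))"
```

```text
t 15.3 tcp plate [[41.4 10.9]] z 16.6 toolx-plate deg 0.07 tilt [-0.002  0.001 -1.   ] F [-4.6 -3.8  3.3] w -0.0007362140865916015
((46.97480773925781, 44.40836715698242), (39.13054656982422, 40.9080696105957), 89.9556884765625) [26.51231402 24.84089931] [67.43339601 63.96433909]
```

Call:
{"api": "apply_moves", "payload": {
  "targets": [
    [0,-4,0,0],
    [0,-5,0,0],
    [0,-5,0,0],
    [0,-5,0,0],
    [0,-5,0,0],
    [0,-5,0,0],
    [0,-5,0,0],
    [0,-5,0,0],
    [0,-5,0,0],
    [0,-5,0,0],
    [0,-5,0,0],
    [0,-5,0,0],
    [0,-4,0,0],
    [0,-3,0,0],
    [0,0,0,0]
  ]
}}

```text
time_s: 17.23
tool_pos: [0.6144, 0.0282, 0.0166]
orientation: [0.989, -0.147, -0.001, 0.0]
force: [-4.9, -3.5, 3.3]
width: -0.003
grip_force: 3.0
```

```bash
python3 -c "
from h import *
tcp(); brass(grab('wrist','w9.png'))"
```

```text
t 17.225 tcp plate [[41.3 76.6]] z 16.6 toolx-plate deg 0.06 tilt [-0.002  0.001 -1.   ] F [-4.9 -3.5  3.3] w -0.0027631959222368697
((-5.576818943023682, -21.35674476623535), (42.74394607543945, 9.68301010131836), 56.00135040283203) [-20.95475093 -36.77839337] [ 4.45687336 -1.0638658 ]
((46.86528015136719, 110.18367004394531), (39.10798263549805, 40.87961959838867), 89.87184143066406) [26.40754675 90.62545712] [ 67.32923974 129.71127701]
```

View pics/w9.png

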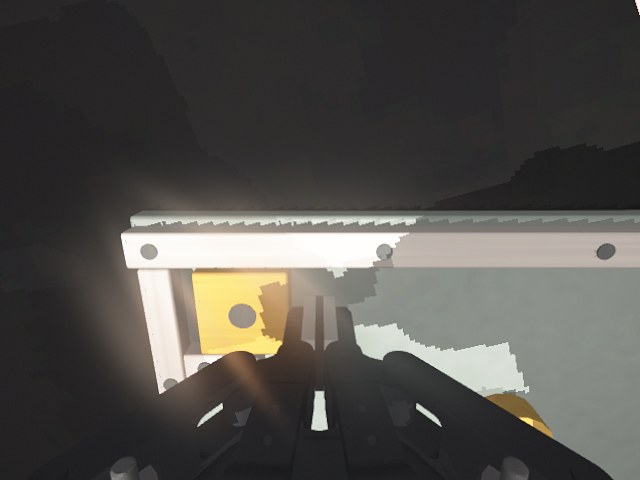

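The spacer is inside the mouth at (240,312), with the end stop's inner edge at column ~186, so a few mm remain. I'll finish slowly.

Call:
{"api": "apply_moves", "payload": {
  "targets": [
    [0,-1.5,0,0],
    [0,-1.5,0,0],
    [0,-1.5,0,0],
    [0,-1,0,0],
    [0,-1,0,0],
    [0,0,0,0]
  ]
}}

```text
time_s: 18.02
tool_pos: [0.6161, 0.0341, 0.0166]
orientation: [0.989, -0.147, -0.001, 0.0]
force: [-5.1, -5.1, 2.4]
width: -0.002
grip_force: 3.6
```

```bash
python3 -c "
from h import *
tcp(); brass(grab('wrist','w10.png'))"
```

```text
t 18.025 tcp plate [[41.2 82.8]] z 16.6 toolx-plate deg 0.05 tilt [-0.002  0.001 -1.   ] F [-5.1 -5.1  2.4] w -0.0015443352994931809
((-7.88116455078125, -21.11827278137207), (48.86490249633789, 12.579784393310547), 55.889060974121094) [-25.93770172 -38.41357533] [4.47249052 2.47631721]
((44.20981216430664, 116.36122131347656), (38.692779541015625, 37.47281265258789), 86.80657958984375) [25.87972616 96.77430343] [ 63.27252563 135.82089694]
```

Call:
{"api": "apply_moves", "payload": {
  "targets": [
    [0,-1,0,0],
    [0,-1,0,0],
    [0,0,0,0],
    [0,0,0,0]
  ]
}}

```text
time_s: 18.58
tool_pos: [0.6167, 0.036, 0.0166]
orientation: [0.989, -0.147, -0.001, 0.0]
force: [-5.2, -5.4, 3.8]
width: 0.001
grip_force: 3.6
```

Call:
{"api": "apply_moves", "payload": {
  "targets": [
    [0,-1,0,0],
    [0,-0.5,0,0],
    [0,0,0,0],
    [0,0,0,0]
  ]
}}

```text
time_s: 19.08
tool_pos: [0.6171, 0.0373, 0.0166]
orientation: [0.989, -0.147, -0.001, 0.001]
force: [-5.6, -5.0, 3.5]
width: -0.0
grip_force: 3.7
```

```bash
python3 -c "
from h import *
tcp(); brass(grab('wrist','w11.png'))"
```

```text
t 19.075 tcp plate [[41.2 86.2]] z 16.6 toolx-plate deg 0.05 tilt [-0.002  0.001 -1.   ] F [-5.6 -5.   3.5] w -9.299608130150163e-05
((-8.917783737182617, -20.742816925048828), (51.11754608154297, 14.251877784729004), 55.96253204345703) [-28.44176927 -38.47137443] [4.50543165 4.33171752]
((42.99367141723633, 119.8462905883789), (37.79808044433594, 37.32809829711914), 82.9593505859375) [ 26.39029192 100.2042156 ] [ 62.81306378 139.08832075]
```

View pics/w11.png

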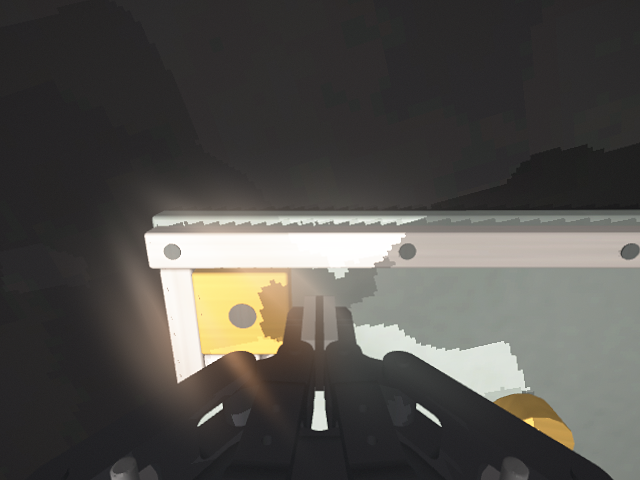

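The end stop's inner edge now lies at the spacer's left side (column ~195), but the force hasn't risen. I'll push on in small steps until it does.

Call:
{"api": "apply_moves", "payload": {
  "targets": [
    [0,-0.5,0,0],
    [0,-0.5,0,0],
    [0,0,0,0],
    [0,0,0,0]
  ]
}}

```text
time_s: 19.62
tool_pos: [0.6173, 0.0381, 0.0166]
orientation: [0.989, -0.147, -0.001, 0.001]
force: [-5.4, -7.2, 4.6]
width: -0.002
grip_force: 4.3
```

Call:
{"api": "apply_moves", "payload": {
  "targets": [
    [0,-0.5,0,0],
    [0,-0.5,0,0],
    [0,0,0,0],
    [0,0,0,0]
  ]
}}

```text
time_s: 20.12
tool_pos: [0.6174, 0.0382, 0.0166]
orientation: [0.989, -0.147, -0.002, 0.001]
force: [-8.5, -9.2, 4.9]
width: 0.001
grip_force: 6.1
```

The TCP has stalled and the force is rising, so the spacer is home against the stop. I'll back away and lift.

Call:
{"api": "apply_moves", "payload": {
  "targets": [
    [0,2,0,0],
    [0,4,0,0],
    [0,8,0,0],
    [0,8,0,0],
    [0,0,0,0],
    [0,0,-15,0],
    [0,0,-25,0],
    [0,0,-30,0],
    [0,0,-30,0],
    [-40,40,0,0],
    [-40,40,0,0],
    [-40,40,0,0],
    [0,0,0,0],
    [0,0,0,0]
  ]
}}

```text
time_s: 21.88
tool_pos: [0.4639, -0.0615, 0.1182]
orientation: [0.989, -0.148, 0.002, 0.0]
force: [-0.3, 1.0, 0.3]
width: -0.002
grip_force: 0.0
```

```bash
python3 -c "
from h import *
tcp(); f=grab('top'); brass(f); brass(grab('wrist'))
c=f['image'][140:320,180:410][:,:,::-1]; cv2.imwrite('pics/crop2.png',cv2.resize(c,None,fx=3.3,fy=3.3,interpolation=cv2.INTER_CUBIC))"
```

```text
t 21.875 tcp plate [[-76.4 -53.2]] z 118.2 toolx-plate deg 0.01 tilt [ 0.003 -0.    -1.   ] F [-0.3  1.   0.3] w -0.0021139675846402863
((44.50892639160156, 118.6063461303711), (40.162227630615234, 40.056739807128906), 89.98170471191406) [24.48476048 98.52250475] [ 64.54186877 138.68601743]
((-27.725736618041992, -18.43912124633789), (38.435752868652344, 39.032310485839844), 0.16709497570991516) [-46.95611025 -37.94403283] [-8.48798066  1.06874106]
((45.47262954711914, 118.56378173828125), (42.77783966064453, 40.388431549072266), 89.98259735107422) [25.27337566 97.18097955] [ 65.66804612 139.95786642]
```

View pics/crop2.png

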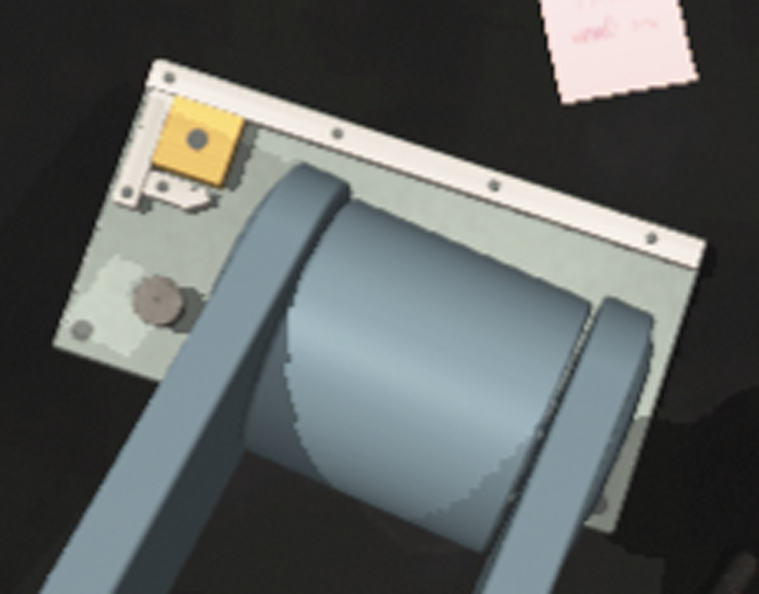

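The spacer sits in the pocket at (198,140), against both rail and stop and square to them. It measures (44.5, 118.6), within calibration of (45, 120). The round spacer and the stopper haven't moved, and the robot is clear, so I'll hand in.

```bash
python3 -c "
from bench import ctrl
print(ctrl.close_job())"
```

```text
the job is handed in; nothing more can be done
None
```

The square spacer was pushed flush to the rail, slid home into the corner pocket against the end stop, and the job is handed in; the verdict wasn't shown.

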